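# Lock the sample carousel with its index pin

## Robot

A 7-joint arm with a two-finger parallel gripper is mounted at the origin on the work surface. World frame = base frame: x ahead of the robot, y to its left, z up, the work surface at z = 0. Lengths are in m, angles in rad, forces in N, time in s.
With the tool pointing down it reaches from about 0.4 to 0.85 m from the base axis. Payload 4.5 kg.
Tool frame: the origin (TCP) lies at the very end of the fingers, on their centre line; the grasp point (between the pads) lies 19 mm behind it; z points along the fingers, y is the line along which they close (so a half turn about z gives the same grasp; the last joint's range is limited). The gripper opens to 88 mm and grips with 3 to 60 N. Pads are 18 mm wide; open, the fingers measure 123 mm over their backs; the gripper's body (75 mm by 187 mm) begins 45 mm behind the grasp point.
Start: joints at [-1.186, 0.689, -0.195, 1.565, 0.157, 0.902, -0.215], TCP at [0.215, 0.587, 0.239] pointing down, gripper open.
Joint ranges: [-3.01, 3.01], [-0.46, 2.08], [-1.47, 1.51], [0.13, 2.56], [-1, 4.14], [0.04, 2.09], [-2.66, 2.66]. Speed limits (rad/s): [2.57, 2.57, 3.14, 3.14, 3.14, 3.14, 3.14].

## Interface

Orientations are given as a unit quaternion [x, y, z, w].
In Python, from plant import r, eyes, nets gives the robot as it stands.
- The arm moves only by the shell command python3 -m pendant 'ROWS' [FORCE]. ROWS is JSON, a list of rows, each an object of numbers: "claw": the opening, from 0 (shut) to 1 (fully open); "dx", "dy", "dz": the shift along the world's x, y, z in mm; "twist": the turn about the world's z in rad. In form: [{"claw": .., "dx": .., "dy": .., "dz": .., "twist": ..}, ...]. A call has 1 to 8 rows; each row is the pose to reach, as a shift and turn from the pose commanded when the call began; what a row does not reach only later rows make up. A row lasts 1/10 s, in which the tool goes at most 50 mm and 8.59 degrees, less where a joint would pass 70% of its speed; a pose out of reach is approached as far as the arm can. A call with a gripper value outside its range is refused whole. The fingers move at their own pace and stop on an object; FORCE is the grip in N (left out, the last holds). Time passes only in rows, so rows that repeat a pose let the fingers close. It gives the time, the measured TCP pose, the force, the opening and the grip force at its end, in the units of the state.
- r.get_state(): the state, without advancing time (a new reading comes with each control period).
- eyes.snapshot(name): name is "side" or "top" or "wrist"; returns (picture, depth): 400x640x3 uint8, blue, green, red; 400x640 float32, m along the optical axis (not along the pixel's ray), 0 where there is no reading.
- eyes.camera_info(name): a dict with "K" (3x3 intrinsics, pixels), "world_to_cam" (4x4, takes a point from world to camera coordinates); the wrist camera has in their place "T_tool_cam" (4x4, takes a point from camera to tool coordinates, whose origin is the TCP and whose axes are the flange's). Camera axes: x right, y down, z forward; pixel columns grow to the right and rows downward; lengths in m; the calibration is good to about 2 mm. A picture is of the moment at which its call begins: read the wrist's pose just before it. camera_info takes no time and is no camera call.
- r.finish_job(): hands the job in; it is judged then, once.
Trained networks look in the newest picture that a camera, given by its name, has taken for a name from the list of things; names that differ only in an ending like _2 or _b are one class to them, and where a whole thing is asked for, a point or a joint stands for the part that bears it (a point fixed in the world has none). Each returns a list of dicts, best first, with "confidence" (0 to 1); they miss things now and then, are a little off and sometimes report something else, mostly with a low value. They report only what shows in the picture. A call takes as long as a camera call. They do not tell look-alikes from the thing itself.
- nets.spot_in(camera, query): "box" ([left, top, width, height] as shares, 0 to 1, of the picture: columns of its width, rows of its height, round what is visible of it).
- nets.place_of(camera, query): "position" ([column, row] as shares, 0 to 1, of the picture: columns of its width, rows of its height: a listed point, or the origin of a listed thing).
The state is a dict: "clock": time; "q": joint angles; "qd": joint speeds; "joint_torque": joint torques, N m; "tool_pos": TCP position; "eef_rot": TCP orientation; "contact_force": force on the tool from outside, world axes, zero at the start; "moment": the same for the moment, N m; "opening": opening from 0.0 (shut) to 1.0 (fully open); "finger_force": force on a finger pad.
Only numpy, scipy, OpenCV 4.12 (cv2) and the standard library are available. Lean on these libraries where they do the work, as an engineer would, in place of code of your own. Each camera call takes 0.05 s, during which the arm holds its last target. There are 200 camera calls.

## Task

Lock the grain sample carousel so it can be carried: turn its white four-armed wheel until the empty, red-ringed hole in the wheel lies over the red-ringed lock hole in the grey housing, next to the red pointer. Then take the pin with the red knob from the wooden rack, pass it down through both holes until its collar sits flat on the wheel, and let go. Leave the blue pin in its place in the rack.

Things in the scene. Friction and masses are not known exactly. Their poses are not given: they have to be found in the camera images.
- carousel: Fixed grey housing 240 x 220 x 55 mm (x, y, z), origin at centre of underside. Wheel axis: vertical through the origin. Lock hole in its top at x=75, y=0: 36 mm wide, 45 deep, red ring, red pointer to the +x edge. Wheel top at z=69. On the axis a black handle bar, 56 mm long, 16 thick, z=95 to 130, turning with the wheel: at joint 0 its length lies along y; pinch it across the 16 mm.
- wheel (a joint): Angle (rad) of the white wheel, counter-clockwise from above; 0 = its hole over the lock hole. Starts at 0.5 to 1.2; turns freely with light friction (0.08 N m), stays where left; stops at +-2. 12 mm thick, four arms to 107 mm from the axis: one has a red-ringed 36 mm through hole at radius 75 mm, three carry yellow-lidded cups 45 mm wide, tops 91 mm above the table.
- red_pin: Loose steel pin with red knob, 92 mm tall, 0.15 kg, upright in either place of the rack. Origin at centre of foot, z up. Shaft 18 mm dia, 40 long (lowest 14 mm taper to 10), collar 58 mm dia from z=40 to 46, round knob to grip 26 mm dia from z=46 to 92. In the rack the foot is 5 mm above the table, the collar on the rack top (45 mm). Fully home in the carousel the foot is 29 mm above the table.
- blue_pin: The same pin with a blue knob, in the rack's other place, 90 mm from the red pin; it stays there. Origin at centre of foot. The fixed wooden rack is 180 mm long in the line of the two pins, 80 mm wide, 45 mm high, with 26 mm holes.
Not all that is in view belongs to the job. What is shaped like the red_pin but green is not meant.

How it is judged:
On the way:
1. the wheel is turned so that its hole lies over the lock hole (value of joint wheel between -0.26 and 0.26 rad), for 0.2 s.
At the end, for the whole second after the job is handed in: Wheel within 0.26 rad of 0; red pin upright (within 10 degrees) through both holes, within 15 mm of the lock hole centre along each housing axis, collar down on the wheel (foot 22 to 36 mm above the housing underside), at rest; blue pin within 20 mm of its start (all of step 1 and x of red_pin in the frame of carousel between 0.06 and 0.09 m and y of red_pin in the frame of carousel between -0.015 and 0.015 m and z of red_pin in the frame of carousel between 0.022 and 0.036 m and angle between red_pin's own z axis and vertical below 0.17 rad and linear speed of red_pin below 0.02 m/s and distance of blue_pin from where it was at the start of the episode below 0.02 m); the robot touches nothing.
It fails at once if the blue pin is taken out of or knocked from its place (moved more than 30 mm) (distance of blue_pin from where it was at the start of the episode above 0.03 m).
It also fails if it takes over 50 s, if anything falls off the work surface, if the arm or the gripper's body presses on something with over 40 N, if the wrist force passes 120 N, or if a joint passes its speed limit or range.

## Working session

There is one attempt and no reset: what is moved stays moved. The work goes in short steps, Python scripts to look and compute and a shell command to move; the robot and the scene stay as the last step left them, time stands still between calls to the robot, and variables do not carry over. Pictures are saved under pics/ and viewed, at most 10 in all, crops included, and the job is handed in when it is done.

```bash
mkdir -p pics; cat > h.py <<'E'
import numpy as np, cv2
from plant import r, eyes, nets
def world(cam,d,u,v,st=None):
    i=eyes.camera_info(cam);K=np.array(i["K"])
    p=np.linalg.inv(K)@np.array([u,v,1.])*d
    if "world_to_cam" in i: return (np.linalg.inv(np.array(i["world_to_cam"]))@np.r_[p,1])[:3]
    from scipy.spatial.transform import Rotation as R
    t=np.array(i["T_tool_cam"])@np.r_[p,1]
    return R.from_quat(st["eef_rot"]).apply(t[:3])+st["tool_pos"]
def cloud(cam,dep,st=None):
    v,u=np.indices(dep.shape);i=eyes.camera_info(cam);K=np.array(i["K"])
    P=np.stack([u,v,np.ones_like(u)],-1)@np.linalg.inv(K).T*dep[...,None]
    if "world_to_cam" in i:
        T=np.linalg.inv(np.array(i["world_to_cam"]));return P@T[:3,:3].T+T[:3,3]
    from scipy.spatial.transform import Rotation as R
    T=np.array(i["T_tool_cam"]);M=R.from_quat(st["eef_rot"]).as_matrix()
    return (P@T[:3,:3].T+T[:3,3])@M.T+st["tool_pos"]
E
python3 - <<'E'
from h import *
for c in("top","side"):
    im,d=eyes.snapshot(c);cv2.imwrite(f"pics/{c}0.png",im);np.save(f"{c}.npy",d)
    for q in("red_pin","blue_pin","carousel","wheel"):
        for o in nets.place_of(c,q)[:3]:
            u,v=o["position"][0]*640,o["position"][1]*400
            print(c,q,round(o["confidence"],2),int(u),int(v),world(c,d[int(v),int(u)],u,v).round(3))
print(r.get_state()["eef_rot"],r.get_state()["clock"],r.get_state()["opening"])
E
```

```text
top red_pin 0.91 438 265 [ 0.351 -0.278  0.053]
top red_pin 0.66 451 194 [ 0.482 -0.307  0.048]
top blue_pin 0.74 406 208 [ 0.454 -0.223  0.05 ]Traceback (most recent call last):
  File "<stdin>", line 5, in <module>
ValueError: it knows: blue_pin, carousel, red_pin
```

View pics/top0.png

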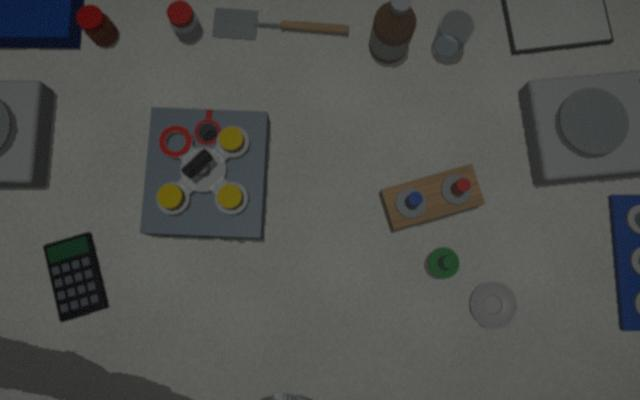

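The top view shows the carousel at about (205,172). Its lock hole is at (208,132), with the pointer towards +x, and the wheel's open ring is at (176,141). The rack has the blue pin at (412,202) and the red pin at (460,188). The green look-alike is at (443,262).

```bash
cat > m.py <<'E'
from h import *
im=cv2.imread("pics/top0.png");d=np.load("top.npy");P=cloud("top",d)
hsv=cv2.cvtColor(im,cv2.COLOR_BGR2HSV);H,S,V=[hsv[...,k].astype(int) for k in range(3)]
v,u=np.indices(d.shape);box=lambda a,b,c,e:(u>a)&(u<b)&(v>c)&(v<e)
Z=P[...,2]
m=box(130,280,95,250)&(abs(Z-.055)<.006)
rc=cv2.minAreaRect((P[m][:,:2]*1000).astype(np.float32));print("housing",rc,m.sum())
c=np.array(rc[0])
red=((H<8)|(H>172))&(S>130)&(V>60)
m=red&box(130,280,95,250)
w=m&(abs(Z-.069)<.005);lo=m&(Z<.060)
for n,k in(("allred",m),("wheel ring",m&(u<194)),("lock ring",m&(u>=194)&(v>119))):
    p=P[k]*1000;print(n,k.sum(),cv2.minEnclosingCircle(p[:,:2].astype(np.float32)),np.median(p[:,2]))
y=((H>18)&(H<35)&(S>150)&(V>90)&box(130,280,95,250))
n,l,st,ce=cv2.connectedComponentsWithStats(y.astype(np.uint8))
for i in range(1,n):
    if st[i,4]>100:
        p=P[l==i]*1000;q=(p[:,:2].max(0)+p[:,:2].min(0))/2;print("cup",p.mean(0).round(),q.round(),np.degrees(np.arctan2(*(q-c)[::-1])).round(1),np.hypot(*(q-c)))
blue=(H>100)&(H<130)&(S>120)
for n,k in(("redknob",red&box(430,490,160,215)),("blueknob",blue&box(390,435,180,220))):
    p=P[k]*1000;t=p[p[:,2]>p[:,2].max()-6];print(n,p.mean(0).round(),p.max(0).round(),t.mean(0).round(1))
m=box(370,495,155,240)&(abs(Z-.045)<.008)
print("rack",cv2.minAreaRect((P[m][:,:2]*1000).astype(np.float32)))
E
python3 m.py; python3 -c "
from h import *;s=r.get_state();print(s['eef_rot'],s['clock'],s['opening']);print(eyes.camera_info('wrist'))"
```

```text
housing ((524.13037109375, 153.80345153808594), (221.21978759765625, 242.1105499267578), 88.02686309814453) 9690
allred 614 ((596.1272583007812, 185.1971893310547), 58.619049072265625) 69.33550971232538
wheel ring 405 ((575.8518676757812, 206.50762939453125), 29.551090240478516) 70.55609743438029
lock ring 161 ((598.1004638671875, 150.9386444091797), 24.324726104736328) 56.50095870516236
cup [574. 100.  99.] [460.  31.] -117.6 138.1037081208082
cup [470. 206.  91.] [470. 206.] 136.3 75.41111647171981
cup [469.  99.  98.] [407.  31.] -133.7 169.83470484274173
redknob [ 491. -316.   97.] [ 502. -305.  102.] [ 491.8 -315.8   97.9]
blueknob [ 466. -230.   98.] [ 476. -219.  102.] [ 465.9 -229.7   97.9]
rack ((480.3792724609375, -273.56549072265625), (80.5438461303711, 181.24636840820312), 16.410783767700195)
[ 1.74476977e-01  9.84661127e-01 -4.96920756e-04 -5.14296127e-05] 0.2 1.0002172468800494
{'K': array([[359.82459054,   0.        , 319.81759594],
       [  0.        , 359.82459054, 202.11487911],
       [  0.        ,   0.        ,   1.        ]]), 'T_tool_cam': array([[-6.09705051e-04, -9.62460147e-01, -2.71422352e-01,
         6.90413327e-02],
       [ 9.99999799e-01, -6.34160463e-04,  2.39201032e-06,
        -2.45786985e-04],
       [-1.74427539e-04, -2.71422296e-01,  9.62460340e-01,
        -1.45485841e-01],
       [ 0.00000000e+00,  0.00000000e+00,  0.00000000e+00,
         1.00000000e+00]])}
```

```bash
python3 -m pendant '[{"claw":1,"dx":155,"dy":-215,"dz":0,"twist":-0.42},{"claw":1,"dx":155,"dy":-215,"dz":0,"twist":-0.42},{"claw":1,"dx":155,"dy":-215,"dz":0,"twist":-0.42},{"claw":1,"dx":309,"dy":-433,"dz":0,"twist":-0.42},{"claw":1,"dx":309,"dy":-433,"dz":0,"twist":-0.42},{"claw":1,"dx":309,"dy":-433,"dz":0,"twist":-0.42},{"claw":1,"dx":309,"dy":-433,"dz":0,"twist":-0.42},{"claw":1,"dx":309,"dy":-433,"dz":0,"twist":-0.42}]' 20
python3 -m pendant '[{"claw":1},{"claw":1},{"claw":1}]'
```

```text
clock: 1.0
tool_pos: [0.4482, 0.2598, 0.2388]
eef_rot: [0.376, 0.927, 0.0, 0.0]
contact_force: [0.1, 0.4, -0.0]
opening: 1.0
finger_force: 0.0validation failed for argument at $[0]...
```

```bash
python3 -m pendant '[{"claw":1,"dx":74,"dy":-104,"dz":0,"twist":0},{"claw":1,"dx":74,"dy":-104,"dz":0,"twist":0},{"claw":1,"dx":74,"dy":-104,"dz":0,"twist":0},{"claw":1,"dx":74,"dy":-104,"dz":0,"twist":0}]'
cat > w.py <<'E'
import sys
from h import *
s=r.get_state();im,d=eyes.snapshot("wrist");cv2.imwrite(f"pics/{sys.argv[1]}.png",im)
P=cloud("wrist",d,s)*1000;Z=P[...,2]
from scipy.spatial.transform import Rotation as R
M=R.from_quat(s["eef_rot"]).as_matrix();print("tcp",np.round(np.array(s["tool_pos"])*1000,1),"close dir deg",np.degrees(np.arctan2(M[1,1],M[0,1])),"clock",s["clock"])
hsv=cv2.cvtColor(im,cv2.COLOR_BGR2HSV);H,S,V=[hsv[...,k].astype(int) for k in range(3)]
E
cat > w1.py <<'E'
from w import *
C=np.array([524.,154.]);near=np.hypot(P[...,0]-C[0],P[...,1]-C[1])
m=(abs(Z-130)<5)&(near<45);print("handle",m.sum(),cv2.minAreaRect(P[m][:,:2].astype(np.float32)))
red=((H<8)|(H>172))&(S>120)&(V>50)
n,l,st,ce=cv2.connectedComponentsWithStats((red&(d>0)).astype(np.uint8))
for i in range(1,n):
    if st[i,4]>150:
        p=P[l==i];c=cv2.minEnclosingCircle(p[:,:2].astype(np.float32));print("red",st[i,:5],c,np.median(p[:,2]),np.degrees(np.arctan2(c[0][1]-C[1],c[0][0]-C[0])))
E
python3 w1.py wr1
```

```text
clock: 1.4
tool_pos: [0.524, 0.1519, 0.2385]
eef_rot: [0.38, 0.925, -0.001, 0.001]
contact_force: [0.2, 0.2, -0.4]
opening: 0.999
finger_force: 0.0
tcp [524.  151.9 238.5] close dir deg 45.31717026629434 clock 1.4
handle 1550 ((524.48876953125, 153.0006103515625), (15.447543144226074, 55.746707916259766), 44.93404769897461)
red [ 372  147   67   65 1927] ((577.38330078125, 206.33535766601562), 29.834735870361328) 69.32070052807224 44.43207043967156
red [ 348  208   58   58 1021] ((608.6891479492188, 148.0095977783203), 34.292476654052734) 55.31121772494524 -4.046020851214577
```

View pics/wr1.png

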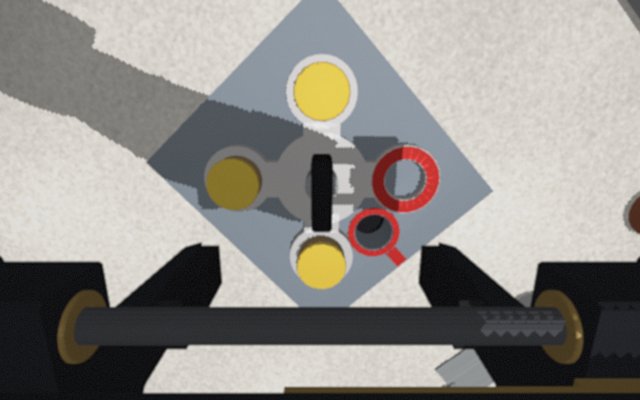

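The wrist view shows the black handle at (321,192), lined up between the fingers. The wheel ring is at (405,180) and the lock ring at (374,230). The wheel therefore has to turn by about -0.82 rad.

```bash
python3 -m pendant '[{"claw":1,"dx":0,"dy":1,"dz":-50,"twist":0},{"claw":1,"dx":0,"dy":1,"dz":-100,"twist":0},{"claw":1,"dx":0,"dy":1,"dz":-138,"twist":0},{"claw":1,"dx":0,"dy":1,"dz":-138,"twist":0},{"claw":0,"dx":0,"dy":1,"dz":-138,"twist":0},{"claw":0,"dx":0,"dy":1,"dz":-138,"twist":0},{"claw":0,"dx":0,"dy":1,"dz":-138,"twist":0},{"claw":0,"dx":0,"dy":1,"dz":-138,"twist":0}]' 20
python3 -m pendant '[{"claw":0,"dx":0,"dy":0,"dz":0,"twist":0},{"claw":0,"dx":0,"dy":0,"dz":0,"twist":-0.12},{"claw":0,"dx":0,"dy":0,"dz":0,"twist":-0.24},{"claw":0,"dx":0,"dy":0,"dz":0,"twist":-0.36},{"claw":0,"dx":0,"dy":0,"dz":0,"twist":-0.48},{"claw":0,"dx":0,"dy":0,"dz":0,"twist":-0.60},{"claw":0,"dx":0,"dy":0,"dz":0,"twist":-0.72},{"claw":0,"dx":0,"dy":0,"dz":0,"twist":-0.82}]'
python3 -m pendant '[{"claw":0,"dx":0,"dy":0,"dz":0,"twist":0},{"claw":0,"dx":0,"dy":0,"dz":0,"twist":0},{"claw":0,"dx":0,"dy":0,"dz":0,"twist":0}]'
```

```text
clock: 2.25
tool_pos: [0.5223, 0.1589, 0.1024]
eef_rot: [0.376, 0.927, 0.001, 0.001]
contact_force: [0.1, -0.1, -0.1]
opening: 0.659
finger_force: 0.0
clock: 3.05
tool_pos: [0.5231, 0.1588, 0.101]
eef_rot: [0.716, 0.698, 0.002, 0.001]
contact_force: [3.9, 0.7, -6.6]
opening: 0.215
finger_force: 17.8
clock: 3.35
tool_pos: [0.5236, 0.1582, 0.1009]
eef_rot: [0.714, 0.701, 0.002, 0.002]
contact_force: [4.5, -1.6, -4.9]
opening: 0.195
finger_force: 18.6
```

```bash
python3 -m pendant '[{"claw":1,"dx":0,"dy":0,"dz":0,"twist":0},{"claw":1,"dx":0,"dy":0,"dz":0,"twist":0},{"claw":1,"dx":0,"dy":0,"dz":0,"twist":0},{"claw":1,"dx":0,"dy":0,"dz":0,"twist":0},{"claw":1,"dx":0,"dy":0,"dz":40,"twist":0},{"claw":1,"dx":0,"dy":0,"dz":90,"twist":0},{"claw":1,"dx":0,"dy":0,"dz":140,"twist":0},{"claw":1,"dx":0,"dy":0,"dz":140,"twist":0}]'
python3 w1.py wr2
```

```text
clock: 4.15
tool_pos: [0.5251, 0.1595, 0.247]
eef_rot: [0.714, 0.7, 0.006, 0.003]
contact_force: [0.7, 0.1, 0.7]
opening: 0.89
finger_force: 0.0
tcp [525.1 159.5 247. ] close dir deg -1.1558551104868389 clock 4.15
handle 1443 ((524.160400390625, 152.96739196777344), (16.00783348083496, 55.912960052490234), 4.707257270812988)
red [625  97  15  46 485] ((817.12451171875, 207.04745483398438), 19.822717666625977) 67.48463856758816 10.257932077387059
red [ 366  147   74   63 2191] ((606.4073486328125, 156.0400390625), 37.56578826904297) 69.15520897885277 1.4180987709552657
```

View pics/wr2.png

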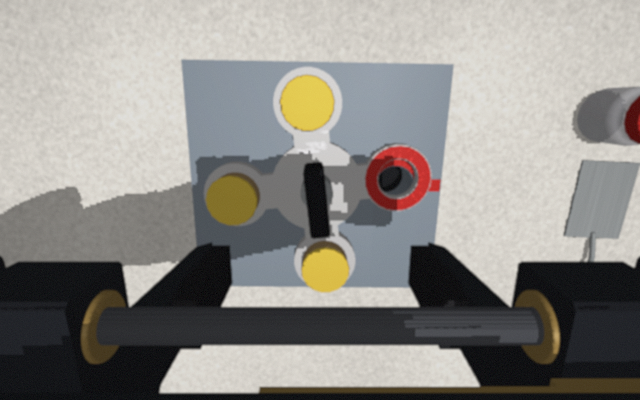

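The wheel hole at (398,178) now lies nearly over the lock hole. The handle reads +4.7° and the housing −2°, so about 0.12 rad remains. I'll re-pinch the handle, better centred and with more grip force.

```bash
python3 -m pendant '[{"claw":0.5,"dx":0,"dy":-6,"dz":-50,"twist":0.08},{"claw":0.5,"dx":-1,"dy":-6,"dz":-100,"twist":0.08},{"claw":0.5,"dx":-1,"dy":-6,"dz":-142,"twist":0.08},{"claw":0,"dx":-1,"dy":-6,"dz":-142,"twist":0.08},{"claw":0,"dx":-1,"dy":-6,"dz":-142,"twist":0.08},{"claw":0,"dx":-1,"dy":-6,"dz":-142,"twist":0.08},{"claw":0,"dx":-1,"dy":-6,"dz":-142,"twist":0.08},{"claw":0,"dx":-1,"dy":-6,"dz":-142,"twist":0.08}]' 40
python3 -m pendant '[{"claw":0,"dx":0,"dy":0,"dz":0,"twist":-0.05},{"claw":0,"dx":0,"dy":0,"dz":0,"twist":-0.12},{"claw":0,"dx":0,"dy":0,"dz":0,"twist":-0.12},{"claw":0,"dx":0,"dy":0,"dz":0,"twist":-0.12}]'
python3 -m pendant '[{"claw":1,"dx":0,"dy":0,"dz":0,"twist":0},{"claw":1,"dx":0,"dy":0,"dz":0,"twist":0},{"claw":1,"dx":0,"dy":0,"dz":0,"twist":0},{"claw":1,"dx":0,"dy":0,"dz":40,"twist":0},{"claw":1,"dx":0,"dy":0,"dz":90,"twist":0},{"claw":1,"dx":0,"dy":0,"dz":140,"twist":0},{"claw":1,"dx":0,"dy":0,"dz":140,"twist":0}]' 
python3 w1.py wr3
```

```text
clock: 5.0
tool_pos: [0.5213, 0.1529, 0.1005]
eef_rot: [0.686, 0.728, 0.001, 0.001]
contact_force: [-0.6, 0.7, -0.2]
opening: 0.261
finger_force: 0.0
clock: 5.4
tool_pos: [0.524, 0.1532, 0.1004]
eef_rot: [0.728, 0.685, 0.004, 0.002]
contact_force: [6.0, 0.7, 3.3]
opening: 0.182
finger_force: 39.6
clock: 6.1
tool_pos: [0.5236, 0.1533, 0.2445]
eef_rot: [0.728, 0.685, 0.005, 0.002]
contact_force: [1.2, 0.4, 0.4]
opening: 0.788
finger_force: 0.0
tcp [523.6 153.3 244.5] close dir deg -3.455804242166281 clock 6.1
handle 1483 ((524.0394897460938, 152.7064208984375), (56.66007614135742, 15.888951301574707), 87.99215698242188)
red [631  82   9  38 237] ((812.34130859375, 205.9556884765625), 16.035472869873047) 64.58792915740219 10.214415554058231
red [ 368  147   76   64 1976] ((606.506591796875, 150.56202697753906), 36.78651809692383) 69.26482903617091 -2.3860815434763922
```

Wheel is now aligned (handle at -2.0°, same as the housing). Next I go to the red pin.

```bash
python3 -m pendant '[{"claw":0.7,"dx":-15,"dy":-235,"dz":0,"twist":0.36},{"claw":0.7,"dx":-15,"dy":-235,"dz":0,"twist":0.36},{"claw":0.7,"dx":-15,"dy":-235,"dz":0,"twist":0.36},{"claw":0.7,"dx":-15,"dy":-235,"dz":0,"twist":0.36},{"claw":0.7,"dx":-32,"dy":-469,"dz":0,"twist":0.36},{"claw":0.7,"dx":-32,"dy":-469,"dz":0,"twist":0.36},{"claw":0.7,"dx":-32,"dy":-469,"dz":0,"twist":0.36},{"claw":0.7,"dx":-32,"dy":-469,"dz":0,"twist":0.36}]'
python3 -m pendant '[{"claw":0.7,"dx":-10,"dy":-85,"dz":0,"twist":0},{"claw":0.7,"dx":-10,"dy":-85,"dz":0,"twist":0},{"claw":0.7,"dx":-10,"dy":-85,"dz":0,"twist":0}]'
cat > w2.py <<'E'
from w import *
red=((H<8)|(H>172))&(S>120)&(V>40);blue=(H>100)&(H<130)&(S>120)&(V>40)
for n,k in(("red",red),("blue",blue)):
    k=k&(Z>75)&(Z<130)
    N,l,st,ce=cv2.connectedComponentsWithStats(k.astype(np.uint8))
    for i in range(1,N):
        if st[i,4]>80:
            p=P[l==i];t=p[p[:,2]>90];print(n,st[i],p[:,2].max().round(1),p.mean(0).round(1),"top",((t.max(0)+t.min(0))/2).round(1),np.ptp(t,axis=0).round(1))
E
python3 w2.py wr4
```

```text
clock: 6.95
tool_pos: [0.4916, -0.2477, 0.2369]
eef_rot: [0.593, 0.805, -0.0, -0.002]
contact_force: [0.0, 0.1, -0.9]
opening: 0.701
finger_force: 0.0
clock: 7.25
tool_pos: [0.4795, -0.3379, 0.2367]
eef_rot: [0.597, 0.802, -0.002, -0.001]
contact_force: [0.7, -0.8, -0.4]
opening: 0.7
finger_force: 0.0
tcp [ 479.5 -337.9  236.7] close dir deg 16.64177505114098 clock 7.25
red [328 150  31  34 823] 99.0 [ 491.8 -316.1   95.3] top [ 492.4 -317.3   94.5] [25.2 24.8  9. ]
blue [ 329   32   34   39 1008] 98.8 [ 467.1 -232.3   95.9] top [ 467.4 -231.7   94.7] [24. 25.  8.]
```

View pics/wr4.png

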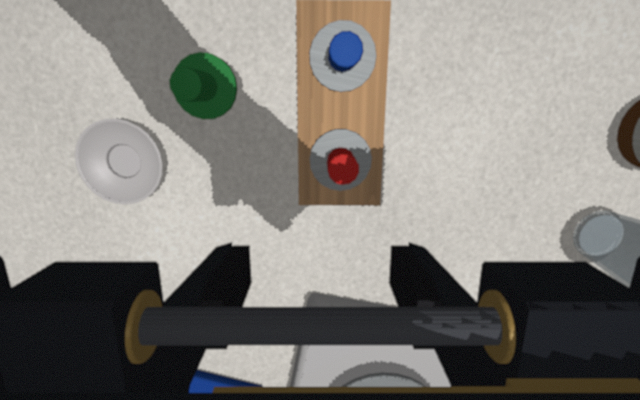

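The red knob is at (343,165) and the blue one at (345,50). The jaws are set across the rack, so I descend in two stages.

```bash
python3 -m pendant '[{"claw":0.7,"dx":12,"dy":21,"dz":0,"twist":0},{"claw":0.7,"dx":12,"dy":21,"dz":-50,"twist":0},{"claw":0.7,"dx":12,"dy":21,"dz":-90,"twist":0},{"claw":0.7,"dx":12,"dy":21,"dz":-90,"twist":0},{"claw":0.7,"dx":12,"dy":21,"dz":-90,"twist":0}]'
```

```text
clock: 7.8
tool_pos: [0.4951, -0.3088, 0.1483]
eef_rot: [0.593, 0.805, 0.0, -0.001]
contact_force: [0.3, -0.8, 0.8]
opening: 0.704
finger_force: 0.0
```

```bash
python3 -m pendant '[{"claw":0.7,"dx":-3,"dy":-6,"dz":0,"twist":0},{"claw":0.7,"dx":-3,"dy":-6,"dz":0,"twist":0},{"claw":0.7,"dx":-3,"dy":-6,"dz":0,"twist":0},{"claw":0.7,"dx":-3,"dy":-6,"dz":0,"twist":0}]'
```

```text
clock: 8.2
tool_pos: [0.4927, -0.3169, 0.1497]
eef_rot: [0.594, 0.805, 0.0, 0.001]
contact_force: [-0.1, -0.0, -0.7]
opening: 0.699
finger_force: 0.0
```

```bash
python3 -m pendant '[{"claw":0.7,"dx":0,"dy":0,"dz":-40,"twist":0},{"claw":0.7,"dx":0,"dy":0,"dz":-75,"twist":0},{"claw":0.7,"dx":0,"dy":0,"dz":-91,"twist":0},{"claw":0.7,"dx":0,"dy":0,"dz":-91,"twist":0},{"claw":0,"dx":0,"dy":0,"dz":-91,"twist":0},{"claw":0,"dx":0,"dy":0,"dz":-91,"twist":0},{"claw":0,"dx":0,"dy":0,"dz":-91,"twist":0},{"claw":0,"dx":0,"dy":0,"dz":-91,"twist":0}]' 30
python3 -m pendant '[{"claw":0,"dx":0,"dy":0,"dz":0,"twist":0},{"claw":0,"dx":0,"dy":0,"dz":0,"twist":0},{"claw":0,"dx":0,"dy":0,"dz":0,"twist":0}]'
```

```text
clock: 9.0
tool_pos: [0.4928, -0.3169, 0.0587]
eef_rot: [0.594, 0.805, 0.0, 0.001]
contact_force: [-0.2, 0.1, 1.0]
opening: 0.361
finger_force: 0.0
clock: 9.3
tool_pos: [0.4926, -0.3168, 0.0584]
eef_rot: [0.594, 0.805, 0.0, 0.0]
contact_force: [-0.3, -0.3, 5.3]
opening: 0.287
finger_force: 30.0
```

```bash
python3 -m pendant '[{"claw":0,"dx":0,"dy":0,"dz":25,"twist":0},{"claw":0,"dx":0,"dy":0,"dz":60,"twist":0},{"claw":0,"dx":0,"dy":0,"dz":110,"twist":0},{"claw":0,"dx":0,"dy":0,"dz":150,"twist":0},{"claw":0,"dx":26,"dy":115,"dz":150,"twist":0.3},{"claw":0,"dx":26,"dy":115,"dz":150,"twist":0.3},{"claw":0,"dx":26,"dy":115,"dz":150,"twist":0.3},{"claw":0,"dx":26,"dy":115,"dz":150,"twist":0.3}]'
python3 -c "
from h import *;s=r.get_state();print(s['q'])"
```

```text
clock: 10.1
tool_pos: [0.5192, -0.197, 0.2076]
eef_rot: [0.464, 0.886, 0.001, -0.001]
contact_force: [0.3, -0.8, -1.1]
opening: 0.287
finger_force: 30.0
[ 0.32006981  0.6360608  -0.06409547  1.81528933  0.05499313  0.69278267
  0.83288238]
```

```bash
python3 -m pendant '[{"claw":0,"dx":40,"dy":170,"dz":0,"twist":0.5},{"claw":0,"dx":40,"dy":170,"dz":0,"twist":0.5},{"claw":0,"dx":40,"dy":170,"dz":0,"twist":0.5},{"claw":0,"dx":80,"dy":347,"dz":0,"twist":0.93},{"claw":0,"dx":80,"dy":347,"dz":0,"twist":0.93},{"claw":0,"dx":80,"dy":347,"dz":0,"twist":0.93},{"claw":0,"dx":80,"dy":347,"dz":0,"twist":0.93},{"claw":0,"dx":80,"dy":347,"dz":0,"twist":0.93}]'
python3 -m pendant '[{"claw":0,"dx":0,"dy":0,"dz":0,"twist":0},{"claw":0,"dx":0,"dy":0,"dz":0,"twist":0.0},{"claw":0,"dx":0,"dy":0,"dz":0,"twist":0.0},{"claw":0,"dx":0,"dy":0,"dz":0,"twist":0.0},{"claw":0,"dx":0,"dy":0,"dz":0,"twist":0.0}]'
```

```text
clock: 10.9
tool_pos: [0.5989, 0.1531, 0.2075]
eef_rot: [0.017, 1.0, 0.003, 0.001]
contact_force: [-0.4, 0.1, -1.0]
opening: 0.286
finger_force: 30.0
clock: 11.4
tool_pos: [0.5984, 0.1441, 0.2078]
eef_rot: [0.021, 1.0, -0.0, 0.0]
contact_force: [0.4, -0.6, -1.7]
opening: 0.283
finger_force: 30.0
```

```bash
python3 -m pendant '[{"claw":0,"dx":0,"dy":6,"dz":0,"twist":0},{"claw":0,"dx":0,"dy":6,"dz":-30,"twist":0.0},{"claw":0,"dx":0,"dy":6,"dz":-65,"twist":0.0},{"claw":0,"dx":0,"dy":6,"dz":-65,"twist":0.0},{"claw":0,"dx":0,"dy":6,"dz":-65,"twist":0.0},{"claw":0,"dx":0,"dy":6,"dz":-65,"twist":0.0},{"claw":0,"dx":0,"dy":6,"dz":-65,"twist":0.0}]'
python3 - <<'E'
from h import *
im,d=eyes.snapshot("side");i=eyes.camera_info("side");K=np.array(i["K"]);T=np.array(i["world_to_cam"])
q=K@(T@np.array([.599,.150,.1,1]))[:3];u,v=(q[:2]/q[2]).astype(int);print(u,v,r.get_state()["tool_pos"])
c=im[max(0,v-80):v+80,max(0,u-100):u+100];cv2.imwrite("pics/s1.png",cv2.resize(c,None,fx=3,fy=3))
E
```

```text
clock: 12.1
tool_pos: [0.5995, 0.1519, 0.1446]
eef_rot: [0.02, 1.0, 0.001, 0.002]
contact_force: [-0.6, 0.6, -1.9]
opening: 0.286
finger_force: 30.0
208 247 [0.59930938 0.15178749 0.14434511]
```

View pics/s1.png

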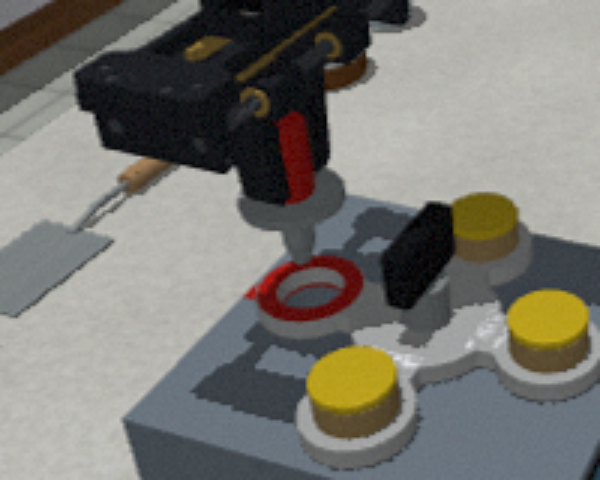

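The pin is held upright in the jaws, its tip at crop pixel (303,262), just above the red-ringed hole at (312,290). I lower it now.

```bash
python3 -m pendant '[{"claw":0,"dx":0,"dy":-1,"dz":-15,"twist":0},{"claw":0,"dx":0,"dy":-1,"dz":-25,"twist":0},{"claw":0,"dx":0,"dy":-1,"dz":-35,"twist":0},{"claw":0,"dx":0,"dy":-1,"dz":-40,"twist":0},{"claw":0,"dx":0,"dy":-1,"dz":-40,"twist":0}]'
```

```text
clock: 12.65
tool_pos: [0.5978, 0.1504, 0.1019]
eef_rot: [0.02, 1.0, -0.0, -0.001]
contact_force: [-0.1, -0.6, -1.9]
opening: 0.286
finger_force: 30.0
```

```bash
python3 -m pendant '[{"claw":0,"dx":0,"dy":0,"dz":-8,"twist":0},{"claw":0,"dx":0,"dy":0,"dz":-14,"twist":0},{"claw":0,"dx":0,"dy":0,"dz":-18,"twist":0},{"claw":0,"dx":0,"dy":0,"dz":-18,"twist":0},{"claw":0,"dx":0,"dy":0,"dz":-18,"twist":0}]'
```

```text
clock: 13.15
tool_pos: [0.5983, 0.1505, 0.0847]
eef_rot: [0.02, 1.0, 0.0, -0.0]
contact_force: [1.0, -0.3, -1.1]
opening: 0.287
finger_force: 30.0
```

```bash
python3 -m pendant '[{"claw":0,"dx":0,"dy":0,"dz":-2,"twist":0},{"claw":0,"dx":0,"dy":0,"dz":-2,"twist":0},{"claw":0.7,"dx":0,"dy":0,"dz":-2,"twist":0},{"claw":0.7,"dx":0,"dy":0,"dz":-2,"twist":0},{"claw":0.7,"dx":0,"dy":0,"dz":-2,"twist":0},{"claw":0.7,"dx":0,"dy":0,"dz":-2,"twist":0},{"claw":0.7,"dx":0,"dy":0,"dz":-2,"twist":0}]'
python3 -m pendant '[{"claw":0.7,"dx":0,"dy":0,"dz":20,"twist":0},{"claw":0.7,"dx":0,"dy":0,"dz":60,"twist":0},{"claw":0.7,"dx":0,"dy":0,"dz":110,"twist":0},{"claw":0.7,"dx":0,"dy":0,"dz":160,"twist":0},{"claw":0.7,"dx":0,"dy":0,"dz":160,"twist":0},{"claw":0.7,"dx":0,"dy":0,"dz":160,"twist":0}]'
python3 w2.py wr5
python3 - <<'E'
from h import *
im,d=eyes.snapshot("side")
u,v=208,247
c=im[v-80:v+80,u-100:u+100];cv2.imwrite("pics/s2.png",cv2.resize(c,None,fx=3,fy=3))
im,d=eyes.snapshot("top");cv2.imwrite("pics/top0.png",im);np.save("top.npy",d)
E
python3 m.py | grep -E "knob|ring"
```

```text
clock: 13.85
tool_pos: [0.5984, 0.1505, 0.0829]
eef_rot: [0.02, 1.0, 0.0, 0.0]
contact_force: [-0.4, 0.9, 0.3]
opening: 0.691
finger_force: 0.0
clock: 14.45
tool_pos: [0.5988, 0.1505, 0.2439]
eef_rot: [0.02, 1.0, 0.0, 0.001]
contact_force: [-0.9, -0.8, 0.2]
opening: 0.702
finger_force: 0.0
tcp [598.8 150.5 243.9] close dir deg 87.65786030240675 clock 14.45
red [304 168  32  40 997] 122.5 [595.5 150.1 115.4] top [598.1 150.  106.3] [24.  24.3 32.4]
wheel ring 0 ((0.0, 0.0), 0.0) nan
lock ring 104 ((596.4041137695312, 149.87400817871094), 11.796992301940918) 121.07598031282225
  return _methods._mean(a, axis=axis, dtype=dtype,
  ret = ret.dtype.type(ret / rcount)
Traceback (most recent call last):
  File "m.py", line 21, in <module>
    p=P[k]*1000;t=p[p[:,2]>p[:,2].max()-6];print(n,p.mean(0).round(),p.max(0).round(),t.mean(0).round(1))
                           ~~~~~~~~~~^^
ValueError: zero-size array to reduction operation maximum which has no identity
```

View pics/s2.png

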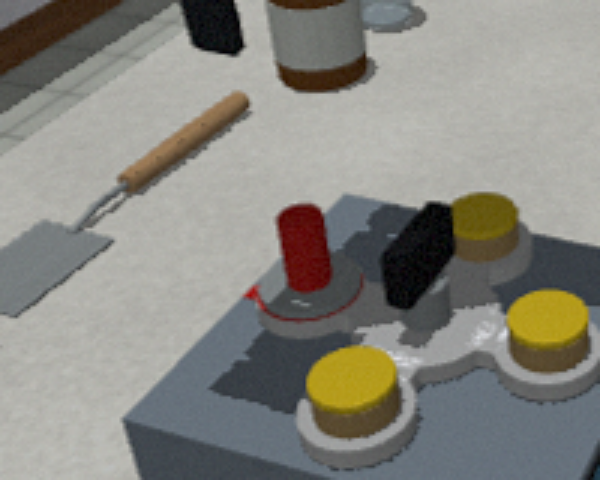

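The pin stands upright with its collar flat on the wheel (crop 305,290). The knob top is about 121 mm high, which matches fully home, and it is centred at about (598,150). The gripper is clear.

```bash
python3 -c "
from plant import r;print(r.finish_job())"
```

```text
the job is handed in; nothing more can be done
None
```

The job is handed in: the wheel is turned to the lock hole (about 0 rad), the red pin is through both holes with its collar flat on the wheel, the gripper is clear, and I never gripped the blue pin (its position was not re-measured at the end).

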